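# Take the V block off the turntable and put it back beside its mate

## Robot

A 7-joint arm with a two-finger parallel gripper is mounted at the origin on a cart in front of the work surface, level with it; the furniture and walls round the work are solid. World frame = base frame: x ahead of the robot, y to its left, z up, the work surface at z = 0. Lengths are in m, angles in rad, forces in N, time in s.
With the tool pointing down it reaches from about 0.35 to 0.9 m from the base axis. Payload 8.1 kg.
Tool frame: the origin (TCP) lies at the very end of the fingers, on their centre line; the grasp point (between the pads) lies 19 mm behind it (robot.pinch_z is the distance from the TCP to the grasp point, in m); z points along the fingers, y is the line along which they close (so a half turn about z gives the same grasp; the last joint's range is limited). The gripper opens to 85 mm and grips with 20 to 120 N. Pads are 22 mm wide; open, the fingers measure 114 mm over their backs; the gripper's body (76 mm by 85 mm) begins 54 mm behind the grasp point. The pads swing forward as they close: fully open they stand 13 mm farther back than shut.
Start: joints at [1.024, 0.434, 0.025, 1.573, -0.012, 1.134, -0.075], TCP at [0.268, -0.564, 0.208] pointing down, gripper open.
Joint ranges: [-2.62, 2.62], [-0.44, 2.09], [-1.27, 1.32], [0.08, 2.57], [-1.32, 4.46], [0.12, 2], [-2.74, 2.74]. Speed limits (rad/s): [2.22, 2.22, 3.01, 3.01, 3.14, 3.14, 3.14].

## Interface

Orientations are given as [roll, pitch, yaw] about the fixed x, y, z axes, in that order (R = Rz(yaw) Ry(pitch) Rx(roll)).
In Python, from rig import sensors, cams, workorder, robot gives the robot as it stands. The module is installed in compiled form; this text tells all that it offers.
- The arm moves only by the shell command python3 -m crank 'ROWS' [FORCE]. ROWS is JSON, a list of rows, each a list of 7 numbers: the turn, a rotation vector about the world's x, y, z in rad, then the shift along the world's x, y, z in cm, then the finger opening in cm, from 0 to 8.54. A call has 1 to 20 rows; each row shifts and turns the commanded pose from where the row before left it; what a row does not reach is not made up. A row lasts 1/10 s, in which the tool goes at most 50 mm and 8.59 degrees, less where a joint would pass 70% of its speed; a pose out of reach is approached as far as the arm can. A call is refused whole if a number of a shift passes 5 or a number of a turn 0.15, either way. A call with a gripper value outside its range is refused whole. The fingers move at their own pace and stop on an object; FORCE is the grip in N (left out, the last holds). Time passes only in rows, so rows that do not move let the fingers close. It gives the time, the measured TCP pose, the force, the opening and the grip force at its end, in the units of the state.
- sensors.get_obs(): the state, without advancing time (a new reading comes with each control period).
- cams.camera(name): name is "scene" or "top" or "wrist"; returns a dict with "image" (400x640x3 uint8, blue, green, red), "fov_y" (degrees; the focal length in pixels is half the picture's height over the tangent of half this angle, whatever the lens; pixels are square), "cx", "cy" (the principal point, pixels), "D" ([k1, k2, p1, p2, k3] as OpenCV has them; the pictures are not rectified), "extrinsics" (4x4, takes a point from camera to world coordinates). Camera axes: x right, y up, looking along -z (the intrinsics and any distortion apply to the point x, -y, -z); pixel columns grow to the right and rows downward; lengths in m; the calibration is good to about 2 mm. A picture is of the moment at which its call begins. There is no depth.
- workorder.finish_job(): hands the job in; it is judged then, once.
The state is a dict: "time_s": time; "qpos": joint angles; "qvel": joint speeds; "joint_torque": joint torques, N m; "tcp_pos": TCP position; "tool_rot": TCP orientation; "contact_force": force on the tool from outside, world axes, zero at the start; "ft_torque": the same for the moment, N m; "width": finger opening in m; "grasp_force": force on a finger pad.
Only numpy, scipy, OpenCV 4.12 (cv2) and the standard library are available. Lean on these libraries where they do the work, as an engineer would, in place of code of your own. Each camera call takes 0.05 s, during which the arm holds its last target. There are 200 camera calls.

## Task

A steel V block has been left on the free-running bench turntable. Lift it off and set it down (do not drop it) in the empty pocket of the low wooden tray, flat on the pocket's floor, V upward and lengthwise in line with its mate in the other pocket. Leave the parts pot and the loupe standing on the turntable.

Things in the scene. Friction and masses are not known exactly. Their poses are not given: they have to be found in the camera images.
- v_block: The V block to move: bright steel, 55 (x) x 36 (y) x 32 mm high, V groove along its top, 0.3 to 0.6 kg. Origin at the centre of its underside. It stands on the turntable, a 220 mm disc, top 32 mm above the bench, still at first, that turns at a light touch. Grasp from above across the 36 mm sides, fingertips 10 mm or more above its underside to clear the tray's lip later.
- empty_pocket (a point): Centre of the empty pocket's floor, 4 mm above the bench; x along the tray. The pocket is 75 (x) x 60 (y) mm inside; its 6 mm thick walls rise 6 mm above its floor. The wooden tray, 168 x 72 mm, fixed to the bench, has two pockets end to end; a like V block, the mate, stands in the other, 81 mm off along -x.
- pot: Clear screw-lid pot of small parts, 45 mm diameter, 42 mm high, standing on the turntable about 115 mm from the V block. Origin at the centre of its underside, z up. It stays on the turntable.
- magnifier: Loupe: black round barrel, 41 mm diameter, 36 mm high, standing on the turntable about 115 mm from the V block. Origin at the centre of its underside, z up. It stays on the turntable.
Things that resemble listed ones, but are neither listed nor needed, are in the scene too. Leave any purple look-alike of the v_block alone. What is shaped like the pot but turquoise is not meant.

How it is judged:
On the way:
1. the V block is lifted clear of the turntable, its underside at least 18 mm above the disc (height (world z) of v_block above 0.05 m), for 0.1 s.
At the end, for the whole second after the job is handed in: The V block rests flat on the empty pocket's floor (within 4 mm), V upward (6 degrees), within 18 mm of the pocket's centre and 20 degrees of the tray's length; the pot and the loupe stand upright (11 degrees) on the turntable; all are at rest (horizontal distance between v_block and empty_pocket below 0.018 m and z of v_block in the frame of empty_pocket below 0.004 m and angle between v_block's own z axis and vertical below 0.1 rad and angle between the x axis of v_block and the x axis of empty_pocket, either way round below 0.35 rad and linear speed of v_block below 0.02 m/s and angle between each of pot, magnifier's own z axis and vertical below 0.2 rad and height (world z) of pot between 0.026 and 0.042 m and linear speed of each of pot, magnifier below 0.05 m/s and height (world z) of magnifier between 0.026 and 0.042 m); the robot touches nothing.
It fails at once if the V block is dropped (falls freely from more than about 25 mm) (linear speed of v_block above 0.7 m/s and contact force between v_block and the fingers below 0.05 N).
It also fails if it takes over 38 s, if anything falls off the work surface, if the arm or the gripper's body presses on something with over 40 N, if the wrist force passes 120 N, or if a joint passes its speed limit or range.

## Working session

There is one attempt and no reset: what is moved stays moved. The work goes in short steps, Python scripts to look and compute and a shell command to move; the robot and the scene stay as the last step left them, time stands still between calls to the robot, and variables do not carry over. Pictures are saved under pics/ and viewed, at most 10 in all, crops included, and the job is handed in when it is done.

```bash
mkdir -p pics; cat > h.py <<'E'
import numpy as np, cv2
from rig import sensors, cams, workorder, robot
def snap(n,f):
    c=cams.camera(n); cv2.imwrite('pics/'+f+'.png',c['image']); np.save('pics/'+f+'.npy',{k:v for k,v in c.items()},allow_pickle=True); return c
def K(c):
    f=c['image'].shape[0]/2/np.tan(np.radians(c['fov_y'])/2); return np.array([[f,0,c['cx']],[0,f,c['cy']],[0,0,1.]])
def px2w(c,pts,z):
    p=cv2.undistortPoints(np.array(pts,float).reshape(-1,1,2),K(c),np.array(c['D'],float)).reshape(-1,2)
    d=np.c_[p[:,0],-p[:,1],-np.ones(len(p))]; E=np.array(c['extrinsics']); d=d@E[:3,:3].T; o=E[:3,3]
    return o+d*((z-o[2])/d[:,2])[:,None]
def load(f): return np.load('pics/'+f+'.npy',allow_pickle=True).item()
E
python3 - <<'E'
from h import *
for n in ('top','scene'): 
    c=snap(n,n+'1'); print(n,c['image'].shape,c['fov_y'],c['extrinsics'][:3,3].round(3))
o=sensors.get_obs(); print(o['time_s'],o['tcp_pos'],o['tool_rot'],o['width'])
E
```

```text
top (400, 640, 3) 50.07016766159735 [0.516 0.016 1.089]
scene (400, 640, 3) 57.87449413315556 [0.382 0.627 0.626]
0.1 [ 0.26808608 -0.5640435   0.20699229] [-3.14017169e+00  1.38321286e-04  4.43697647e-01] 0.08517736030697795
```

View pics/top1.png

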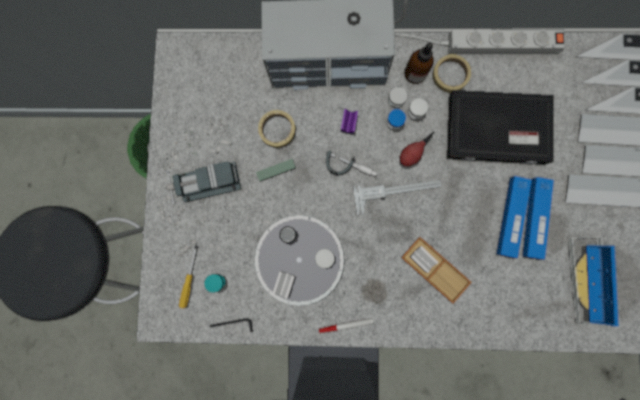

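View pics/scene1.png

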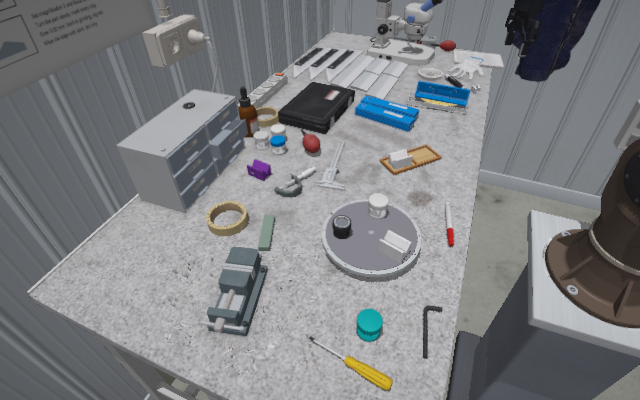

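Top view: turntable at about (299,260), V block (284,286), pot (325,259), loupe (288,235). The tray has the mate at (425,261) and the empty pocket near (448,281). I'll enlarge both to pick corners.

```bash
python3 - <<'E'
from h import *
c=load('top1'); im=c['image']
a=cv2.resize(im[225:305,245:345],None,fx=4,fy=4,interpolation=cv2.INTER_CUBIC)
b=cv2.resize(im[225:305,390:490],None,fx=4,fy=4,interpolation=cv2.INTER_CUBIC)
cv2.imwrite('pics/crop1.png',np.hstack([a,b]))
print(px2w(c,[[299,260]],.032),px2w(c,[[284,286]],.064),px2w(c,[[325,259],[288,235]],.07),px2w(c,[[425,261],[448,281]],.01))
E
```

```text
[[0.49578694 0.09275046 0.032     ]] [[0.4350034  0.12453584 0.064     ]] [[0.49993029 0.0286625  0.07      ]
 [0.55493449 0.11756025 0.07      ]] [[ 0.49854712 -0.21827447  0.01      ]
 [ 0.45087895 -0.27370398  0.01      ]]
```

View pics/crop1.png

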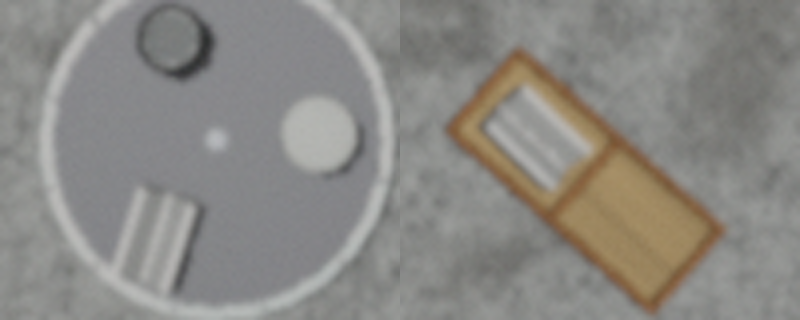

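The crop shows the block's top corners at about (138,188), (197,204), (170,294), (114,274). The tray's outer corners are (520,48), (723,230), (652,312), (447,130). Next I compute their positions.

```bash
python3 - <<'E'
from h import *
c=load('top1')
B=np.array([[138,188],[197,204],[170,294],[114,274]])/4+[245,225]
b=px2w(c,B,.064)[:,:2]; print('block',b.round(4).tolist(),b.mean(0),[np.linalg.norm(b[i]-b[i-1]).round(4) for i in range(4)])
d=(b[0]+b[1]-b[2]-b[3]); print('yaw',np.degrees(np.arctan2(d[1],d[0])))
T=(np.array([[520,48],[723,230],[652,312],[447,130]])-[400,0])/4+[390,225]
t=px2w(c,T,.01)[:,:2]; print(t.round(4).tolist(),[np.linalg.norm(t[i]-t[i-1]).round(4) for i in range(4)])
d=t[1]+t[2]-t[0]-t[3]; d/=np.linalg.norm(d); print('tray yaw',np.degrees(np.arctan2(d[1],d[0])),'pocket',t.mean(0)+d*.0405,'mate',t.mean(0)-d*.0405)
M=(np.array([[522,86],[592,155],[556,192],[485,126]])-[400,0])/4+[390,225]
m=px2w(c,M,.036); print(m.mean(0))
from scipy.spatial.transform import Rotation as R
o=sensors.get_obs(); print(R.from_euler('xyz',o['tool_rot']).as_matrix().round(3))
E
```

```text
block [[0.4674, 0.1361], [0.4587, 0.1009], [0.4063, 0.1155], [0.4171, 0.1489]] [0.43738912 0.12533782] [np.float64(0.0518), np.float64(0.0363), np.float64(0.0544), np.float64(0.0351)]
yaw -14.958379983838483
[[0.5576, -0.2067], [0.4483, -0.3289], [0.3982, -0.2847], [0.5061, -0.1611]] [np.float64(0.0688), np.float64(0.1639), np.float64(0.0668), np.float64(0.1641)]
tray yaw -131.46034618794144 pocket [ 0.45075343 -0.27571264] mate [ 0.50438366 -0.21501009]
[ 0.50155858 -0.21185376  0.036     ]
[[ 0.903  0.429 -0.001]
 [ 0.429 -0.903  0.001]
 [-0.    -0.001 -1.   ]]
```

```bash
python3 -m crank '[[0,0,-0.047,1.13,4.59,-0.2,8.5],[0,0,-0.047,1.13,4.59,-0.2,8.5],[0,0,-0.047,1.13,4.59,-0.2,8.5],[0,0,-0.047,1.13,4.59,-0.2,8.5],[0,0,-0.047,1.13,4.59,-0.2,8.5],[0,0,-0.047,1.13,4.59,-0.2,8.5],[0,0,-0.047,1.13,4.59,-0.2,8.5],[0,0,-0.047,1.13,4.59,-0.2,8.5],[0,0,-0.047,1.13,4.59,-0.2,8.5],[0,0,-0.047,1.13,4.59,-0.2,8.5],[0,0,-0.047,1.13,4.59,-0.2,8.5],[0,0,-0.047,1.13,4.59,-0.2,8.5],[0,0,-0.047,1.13,4.59,-0.2,8.5],[0,0,-0.047,1.13,4.59,-0.2,8.5],[0,0,-0.047,1.13,4.59,-0.2,8.5],[0,0,0,0,0,0,8.5],[0,0,0,0,0,0,8.5],[0,0,0,0,0,0,8.5]]' 60
python3 -c "
from h import *
snap('wrist','w1'); o=sensors.get_obs(); print(o['time_s'],o['tcp_pos'],np.degrees(o['tool_rot']),o['qpos'].round(2) if hasattr(o['qpos'],'round') else o['qpos'])"
```

```text
time_s: 1.9
tcp_pos: [0.4374, 0.1228, 0.1774]
tool_rot: [3.14, 0.001, -0.262]
contact_force: [0.1, -0.3, 0.2]
width: 0.085
grasp_force: 0.0
1.95 [0.43757242 0.12246152 0.17752141] [ 1.79942360e+02  1.97343790e-02 -1.50641294e+01] [-0.06  0.22 -0.39  1.99  0.1   0.95 -2.33]
```

View pics/w1.png

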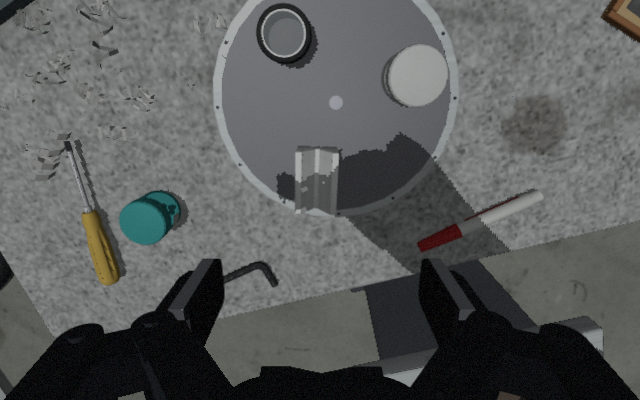

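The wrist view shows the block's top face at about (296,147), (339,148), (339,214), (295,212), nearly square to the fingers.

```bash
python3 - <<'E'
from h import *
c=load('w1')
b=px2w(c,[[296,147],[339,148],[338,214],[294,211]],.064)[:,:2]
print(b.round(4).tolist(),b.mean(0),[np.linalg.norm(b[i]-b[i-1]).round(4) for i in range(4)],c['extrinsics'][:3,3])
d=(b[0]+b[1]-b[2]-b[3]); print('yaw',np.degrees(np.arctan2(d[1],d[0])))
print(px2w(c,[[336,102]],.032))
E
```

```text
[[0.4725, 0.135], [0.4625, 0.1009], [0.4062, 0.116], [0.4189, 0.1525]] [0.4400314  0.12610159] [np.float64(0.0564), np.float64(0.0355), np.float64(0.0583), np.float64(0.0386)] [0.51473955 0.10260017 0.34412059]
yaw -16.488911832542946
[[0.49691055 0.09335748 0.032     ]]
```

```bash
python3 -m crank '[[0,0,-0.01,0.1,0.33,-1,8.5],[0,0,0,0,0,-2.5,8.5],[0,0,0,0,0,-2.5,8.5],[0,0,0,0,0,-2.5,8.5],[0,0,0,0,0,-2,8.5],[0,0,0,0,0,-1.5,8.5],[0,0,0,0,0,-1,8.5],[0,0,0,0,0,-0.5,8.5],[0,0,0,0,0,0,8.5],[0,0,0,0,0,0,8.5],[0,0,0,0,0,0,8.5]]' 60
python3 -c "
from h import *
snap('wrist','w2')"
```

```text
time_s: 3.05
tcp_pos: [0.4394, 0.1275, 0.0434]
tool_rot: [-3.141, -0.001, -0.272]
contact_force: [-0.7, -0.8, 0.2]
width: 0.0849
grasp_force: 0.0
```

View pics/w2.png

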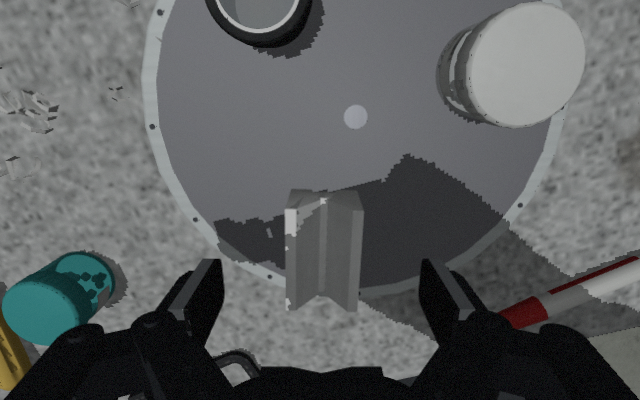

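The block sits centred between the pads (its sides at columns 286–362, pads at 222–422) and lined up with them, so I close.

```bash
python3 -m crank '[[0,0,0,0,0,0,7],[0,0,0,0,0,0,6],[0,0,0,0,0,0,5.2],[0,0,0,0,0,0,4.6],[0,0,0,0,0,0,4.2],[0,0,0,0,0,0,3.8],[0,0,0,0,0,0,3.4],[0,0,0,0,0,0,3],[0,0,0,0,0,0,2.5],[0,0,0,0,0,0,2.5],[0,0,0,0,0,0,2.5],[0,0,0,0,0,0,2.5]]' 60
```

```text
time_s: 4.3
tcp_pos: [0.4388, 0.1273, 0.0427]
tool_rot: [3.142, 0.0, -0.271]
contact_force: [0.9, 0.6, -0.0]
width: 0.025
grasp_force: 0.0
```

```bash
python3 -c "
from h import *
snap('wrist','w3');o=sensors.get_obs(); print(o['width'],o['grasp_force'],o['contact_force'])"
```

```text
0.024913631828529556 0.0 [-0.58903316 -0.27257627 -0.06919339]
```

View pics/w3.png

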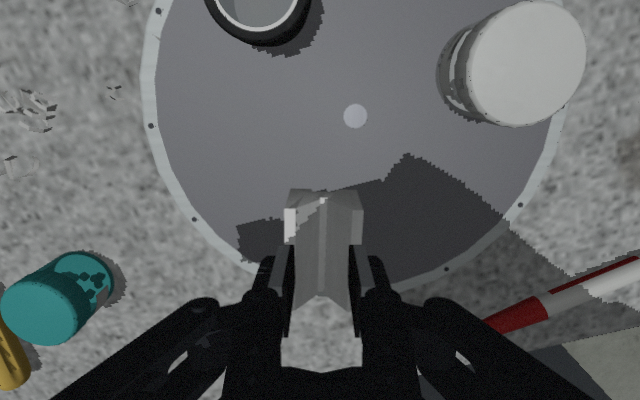

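```bash
python3 - <<'E'
from h import *
c=load('w3'); o=sensors.get_obs(); print(robot.pinch_z,o['tcp_pos'])
def w2p(c,P):
    E=np.array(c['extrinsics']); q=(np.array(P)-E[:3,3])@E[:3,:3]
    q=q*[1,-1,-1]; return cv2.projectPoints(q,np.zeros(3),np.zeros(3),K(c),np.array(c['D'],float))[0].reshape(-1,2).round(0)
t=np.array(o['tcp_pos']); yv=np.array([.27,.963,0])
print(c['extrinsics'].round(3))
print('tcp',w2p(c,[t,t+yv*.018,t-yv*.018,t+[0,0,.019]]))
x=np.array([np.cos(-.27),np.sin(-.27),0]);ctr=np.array([.4385,.1258,0])
for z in(.032,.064):
    print(z,w2p(c,[ctr+[0,0,z]+x*sx*.0275+yv*sy*.018 for sx,sy in((1,1),(1,-1),(-1,-1),(-1,1))]))
print(px2w(c,[[286,208],[362,209],[358,311],[287,310]],.064))
E
```

```text
0.0187 [0.43882718 0.1273273  0.042727  ]
[[-0.268  0.917  0.297  0.516]
 [-0.963 -0.255 -0.082  0.106]
 [ 0.    -0.308  0.951  0.209]
 [ 0.     0.     0.     1.   ]]
tcp [[322. 241.]
 [288. 241.]
 [355. 241.]
 [322. 258.]]
0.032 [[291. 186.]
 [358. 186.]
 [355. 275.]
 [294. 275.]]
0.064 [[285. 206.]
 [365. 206.]
 [361. 309.]
 [289. 309.]]
[[0.46876335 0.13587487 0.064     ]
 [0.45906245 0.10280852 0.064     ]
 [0.40634514 0.11744381 0.064     ]
 [0.41649819 0.15170637 0.064     ]]
```

The fingers straddle the block at the right place (tips near row 245, columns 290 and 356), but they followed the command to 25 mm with no force. I'll command them further closed.

```bash
python3 -m crank '[[0,0,0,0,0,0,2],[0,0,0,0,0,0,1.5],[0,0,0,0,0,0,1],[0,0,0,0,0,0,0.5],[0,0,0,0,0,0,0],[0,0,0,0,0,0,0],[0,0,0,0,0,0,0]]' 60
python3 -c "
from h import *
snap('wrist','w4');o=sensors.get_obs(); print(o['width'],o['grasp_force'],o['contact_force'])"
```

```text
time_s: 5.05
tcp_pos: [0.4388, 0.1273, 0.0427]
tool_rot: [3.142, 0.0, -0.271]
contact_force: [-0.4, 0.0, -0.2]
width: 0.0004
grasp_force: 0.0
-0.00014318293519915713 0.0 [ 0.09378134 -0.23051913 -0.03925962]
```

View pics/w4.png

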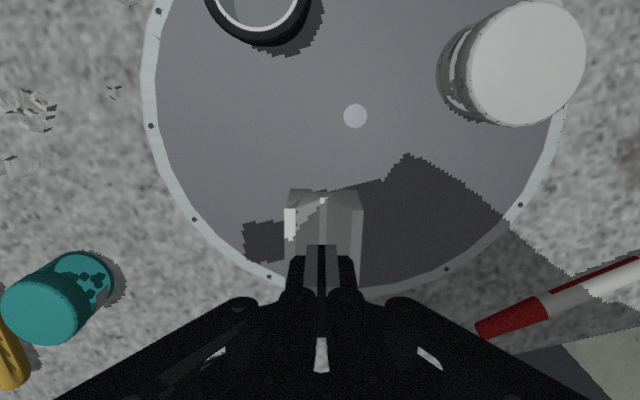

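The fingers have shut completely while drawn over the block's near half (tips near row 245). They may not really be beside it, so I'll check with the two fixed cameras.

```bash
python3 - <<'E'
from h import *
c=snap('scene','s2'); t=snap('top','t2')
def w2p(c,P):
    E=np.array(c['extrinsics']); q=(np.array(P)-E[:3,3])@E[:3,:3]
    q=q*[1,-1,-1]; return cv2.projectPoints(q,np.zeros(3),np.zeros(3),K(c),np.array(c['D'],float))[0].reshape(-1,2)
o=np.array(sensors.get_obs()['tcp_pos']); p=w2p(c,[o,o+[0,0,.054],o+[0,0,.02]]); q=w2p(t,[o])
a=c['image'][170:290,310:430].copy(); a=cv2.resize(a,None,fx=5,fy=5,interpolation=cv2.INTER_CUBIC)[:500]
for r in p: cv2.circle(a,tuple(((r-[310,170])*5+2).astype(int)),3,(0,0,255),1)
a=a[:, :500]
b=cv2.resize(t['image'][220:310,250:300],None,fx=5.5,fy=5.5,interpolation=cv2.INTER_CUBIC)
b=cv2.resize(b,(278,500)); print(p,q); cv2.imwrite('pics/c2.png',np.hstack([a,b])); print(K(load('w4'))[0,0])
E
```

```text
[[392.06563352 246.7745622 ]
 [395.32008022 229.14263378]
 [393.23582706 240.44892767]] [[283.82510058 283.66597596]]
341.71240032354865
```

View pics/c2.png

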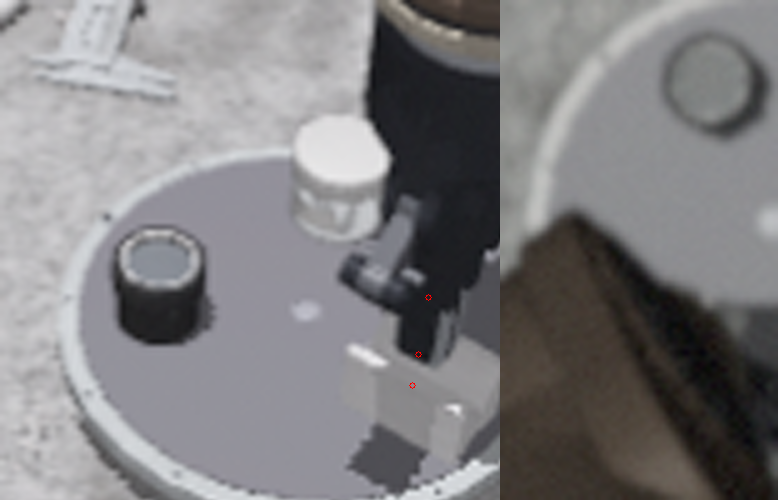

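The scene crop shows the shut fingertips (about (425,360) in the crop) standing just above the block's top, at about z = 0.07. That is roughly 25 mm higher than the reported TCP. The block hasn't moved, so I open, go 24 mm lower and close again.

```bash
python3 -m crank '[[0,0,0,0,0,0.5,8.5],[0,0,0,0,0,0,8.5],[0,0,0,0,0,0,8.5],[0,0,0,0,0,0,8.5],[0,0,0,0,0,0,8.5],[0,0,0,0,0,0,8.5],[0,0,0,0,0,0,8.5],[0,0,0,0,-0.1,-1,8.5],[0,0,0,0,0,-1,8.5],[0,0,0,0,0,-0.5,8.5],[0,0,0,0,0,-0.4,8.5],[0,0,0,0,0,0,8.5]]' 60; python3 -m crank '[[0,0,0,0,0,0,7],[0,0,0,0,0,0,6],[0,0,0,0,0,0,5.2],[0,0,0,0,0,0,4.6],[0,0,0,0,0,0,4.2],[0,0,0,0,0,0,3.8],[0,0,0,0,0,0,3.4],[0,0,0,0,0,0,3],[0,0,0,0,0,0,2.5],[0,0,0,0,0,0,2.5],[0,0,0,0,0,0,2.5],[0,0,0,0,0,0,2.5]]' 60
```

```text
time_s: 6.4
tcp_pos: [0.4383, 0.1262, 0.018]
tool_rot: [3.141, 0.001, -0.271]
contact_force: [-0.0, -0.8, -0.4]
width: 0.085
grasp_force: 0.0
time_s: 7.6
tcp_pos: [0.439, 0.1264, 0.0191]
tool_rot: [-3.141, -0.0, -0.271]
contact_force: [-1.8, -0.8, 6.5]
width: 0.0346
grasp_force: 59.4
```

Gripped: opening 34.6 mm, force 59 N. Lifting gently.

```bash
python3 -m crank '[[0,0,0,0,0,0,2.5],[0,0,0,0,0,0.3,2.5],[0,0,0,0,0,0.7,2.5],[0,0,0,0,0,1.5,2.5],[0,0,0,0,0,2.5,2.5],[0,0,0,0,0,2.5,2.5],[0,0,0,0,0,1,2.5],[0,0,0,0,0,0,2.5],[0,0,0,0,0,0,2.5],[0,0,0,0,0,0,2.5]]' 80
python3 - <<'E'
from h import *
c=snap('scene','s3'); a=snap('wrist','w5')['image']
s=cv2.resize(c['image'][160:290,320:440],(480,520),interpolation=cv2.INTER_CUBIC)
w=a[100:360,240:400]; w=cv2.resize(w,(320,520)); cv2.imwrite('pics/c3.png',np.hstack([s,w]))
E
```

```text
time_s: 8.6
tcp_pos: [0.438, 0.1259, 0.1026]
tool_rot: [3.14, 0.002, -0.271]
contact_force: [0.1, -0.4, -3.7]
width: 0.0344
grasp_force: 80.3
```

View pics/c3.png

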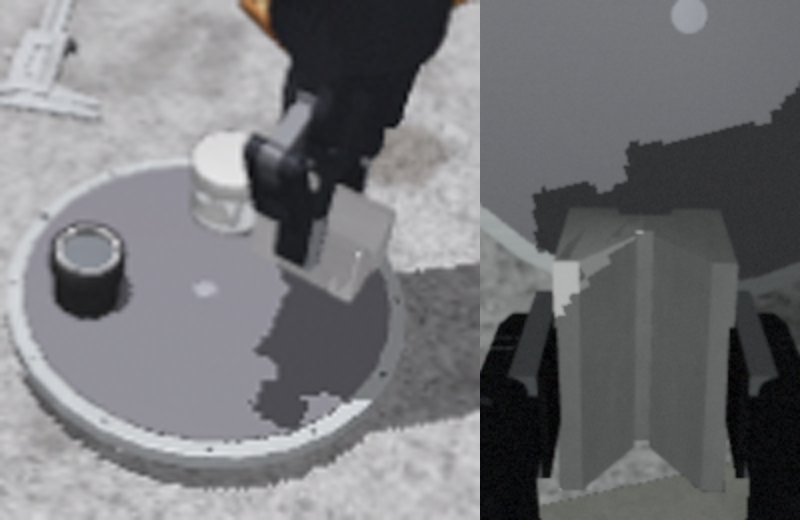

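Lifted: the block hangs level between the pads, V up, and the pot and loupe are standing. From the scene picture I'll check how high the fingertips sit above the underside.

```bash
python3 - <<'E'
from h import *
c=load('s3')
def w2p(c,P):
    E=np.array(c['extrinsics']); q=(np.array(P)-E[:3,3])@E[:3,:3]
    q=q*[1,-1,-1]; return cv2.projectPoints(q,np.zeros(3),np.zeros(3),K(c),np.array(c['D'],float))[0].reshape(-1,2)
x=np.array([np.cos(-.271),np.sin(-.271),0]);y=np.array([-x[1],x[0],0]);ctr=np.array([.438,.126,.1156])
f=lambda P:((w2p(c,P)-[320,160])*4).round(0).tolist()
print('bottom +y edge',f([ctr+x*s*.0275+y*.018 for s in(1,-1)]),'top',f([ctr+x*s*.0275+y*.018+[0,0,.032] for s in(1,-1)]))
for h in (0,.006,.012,.018,.024): print(h,f([ctr+x*s*.011+y*w+[0,0,h] for w in(.019,.03) for s in(1,-1)]))
E
```

```text
bottom +y edge [[241.0, 245.0], [341.0, 297.0]] top [[247.0, 198.0], [351.0, 250.0]]
0 [[269.0, 262.0], [309.0, 282.0], [257.0, 275.0], [298.0, 296.0]]
0.006 [[270.0, 253.0], [311.0, 273.0], [259.0, 266.0], [299.0, 287.0]]
0.012 [[272.0, 244.0], [312.0, 265.0], [260.0, 258.0], [301.0, 279.0]]
0.018 [[273.0, 235.0], [314.0, 256.0], [261.0, 249.0], [302.0, 270.0]]
0.024 [[275.0, 227.0], [316.0, 247.0], [263.0, 240.0], [304.0, 261.0]]
```

Tips sit at least 10 mm above the underside, which clears the lip. Moving to above the pocket at (0.450, -0.2745), tool yaw 48.5°.

```bash
python3 -m crank '[[0,0,0.04,0.04,-1.43,0,2.5],[0,0,0.08,0.09,-2.86,0,2.5],[0,0,0.08,0.09,-2.86,0,2.5],[0,0,0.08,0.09,-2.86,0,2.5],[0,0,0.08,0.09,-2.86,0,2.5],[0,0,0.08,0.09,-2.86,0,2.5],[0,0,0.08,0.09,-2.86,0,2.5],[0,0,0.08,0.09,-2.86,0,2.5],[0,0,0.08,0.09,-2.86,0,2.5],[0,0,0.08,0.09,-2.86,0,2.5],[0,0,0.08,0.09,-2.86,0,2.5],[0,0,0.08,0.09,-2.86,0,2.5],[0,0,0.08,0.09,-2.86,0,2.5],[0,0,0.08,0.09,-2.86,0,2.5],[0,0,0.04,0.04,-1.43,0,2.5],[0,0,0,0,0,0,2.5],[0,0,0,0,0,0,2.5],[0,0,0,0,0,0,2.5]]'
```

```text
time_s: 10.5
tcp_pos: [0.4513, -0.2727, 0.1034]
tool_rot: [-3.141, -0.0, 0.849]
contact_force: [0.6, 0.7, -5.1]
width: 0.0343
grasp_force: 80.3
```

```bash
python3 -m crank '[[0,0,0,-0.1,-0.15,-1,2.5],[0,0,0,0,0,-2,2.5],[0,0,0,0,0,-2,2.5],[0,0,0,0,0,-2,2.5],[0,0,0,0,0,-1.5,2.5],[0,0,0,0,0,-0.8,2.5],[0,0,0,0,0,0,2.5],[0,0,0,0,0,0,2.5]]'
python3 - <<'E'
from h import *
w=snap('wrist','w6')['image']; cv2.imwrite('pics/c4.png',np.hstack([w[:,160:560],snap('scene','s4')['image'][100:300:,340:540].repeat(2,0).repeat(2,1)]))
E
```

```text
time_s: 11.3
tcp_pos: [0.4507, -0.2754, 0.011]
tool_rot: [3.141, -0.0, 0.849]
contact_force: [0.3, -0.7, -4.4]
width: 0.0344
grasp_force: 80.3
```

View pics/c4.png

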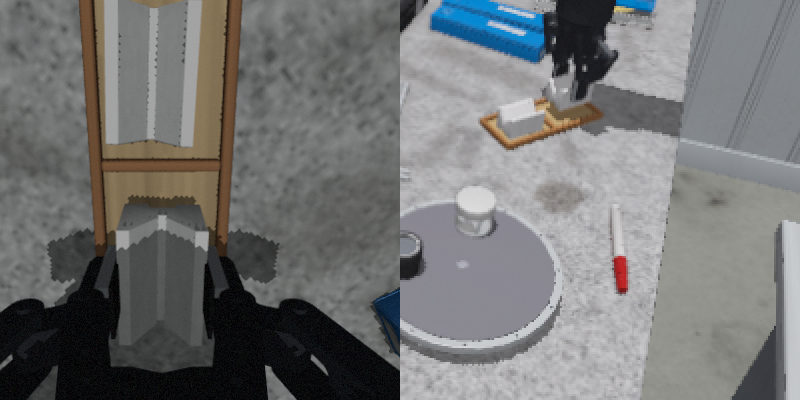

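The block lines up with the tray: it is centred at column 162 between walls at columns 105 and 218, and the divider is at row 165. I'll check the lengthwise position from the divider.

```bash
python3 - <<'E'
from h import *
c=load('w6'); P=px2w(c,[[322,159],[322,171],[263,165],[381,165]],.010); print(P.round(4)); 
m=P[2:].mean(0)[:2]; d=np.array([np.cos(np.radians(-131.4)),np.sin(np.radians(-131.4))])
print('pocket',m+d*.0405, P[:2].mean(0)[:2]+d*.0405)
E
```

```text
[[ 0.4807 -0.2428  0.01  ]
 [ 0.4766 -0.2474  0.01  ]
 [ 0.4564 -0.2255  0.01  ]
 [ 0.5009 -0.2647  0.01  ]]
pocket [ 0.45189201 -0.27547222] [ 0.4518748  -0.27548628]
```

The pocket centre comes out at (0.4519, -0.2755), within 1.5 mm of the TCP. About 20 mm remain to go down.

```bash
python3 -m crank '[[0,0,0,0.1,0,-0.6,2.5],[0,0,0,0,0,-0.6,2.5],[0,0,0,0,0,-0.4,2.5],[0,0,0,0,0,-0.2,2.5],[0,0,0,0,0,0,2.5],[0,0,0,0,0,0,2.5]]'; python3 -m crank '[[0,0,0,0,0,-0.1,2.5],[0,0,0,0,0,-0.1,2.5],[0,0,0,0,0,0,2.5],[0,0,0,0,0,0,2.5]]'
```

```text
time_s: 12.0
tcp_pos: [0.4514, -0.2756, -0.0073]
tool_rot: [3.142, -0.0, 0.849]
contact_force: [-1.0, 0.2, -3.2]
width: 0.0345
grasp_force: 80.3
time_s: 12.4
tcp_pos: [0.4515, -0.2757, -0.0087]
tool_rot: [3.141, 0.0, 0.849]
contact_force: [-1.9, 1.2, 6.6]
width: 0.0343
grasp_force: 81.3
```

The block touched the floor at the expected height, with force +6.6 N. Releasing and retreating.

```bash
python3 -m crank '[[0,0,0,0,0,0,3.6],[0,0,0,0,0,0,4],[0,0,0,0,0,0,4.6],[0,0,0,0,0,0,5.2],[0,0,0,0,0,0,5.8],[0,0,0,0,0,0,5.8],[0,0,0,0,0,0,5.8],[0,0,0,0,0,1,5.8],[0,0,0,0,0,2,5.8],[0,0,0,0,0,3,5.8],[0,0,0,0,0,4,5.8],[0,0,0,0,0,4,5.8],[0,0,0,0,0,3,5.8],[0,0,0,0,0,0,5.8],[0,0,0,0,0,0,5.8],[0,0,0,0,0,0,5.8]]'
python3 - <<'E'
from h import *
c=snap('wrist','w7'); t=snap('top','t3'); s=snap('scene','s5')
# numeric check: bright steel pixels of placed block and mate in the wrist picture, rectified at z=.036
g=cv2.cvtColor(c['image'],cv2.COLOR_BGR2HSV)
def w2p(c,P):
    E=np.array(c['extrinsics']); q=(np.array(P)-E[:3,3])@E[:3,:3]
    q=q*[1,-1,-1]; return cv2.projectPoints(q,np.zeros(3),np.zeros(3),K(c),np.array(c['D'],float))[0].reshape(-1,2)
d=np.array([np.cos(.849),np.sin(.849)]); n=np.array([-d[1],d[0]]); p0=np.array([.4519,-.2755])
U=np.arange(-.05,.125,.005); 
for v in np.arange(-.03,.031,.005):
    q=w2p(c,[[*(p0+d*u+n*v),.036] for u in U]).round().astype(int)
    print('%+.3f'%v,''.join('?' if not(0<=a<640 and 0<=b<400) else ('#' if g[b,a,1]<40 and g[b,a,2]>60 else ('w' if g[b,a,1]>60 else '.')) for a,b in q))
E
```

```text
time_s: 14.0
tcp_pos: [0.4506, -0.2754, 0.1601]
tool_rot: [-3.14, 0.0, 0.849]
contact_force: [0.3, 0.3, -0.0]
width: 0.0578
grasp_force: 0.0
-0.030 ##.#wwwwwwwwwwwwwwwwwwwwwwwwwwwwwww
-0.025 ####wwwwwwwwwwwwwwwwwwwwwwwwwwwwwww
-0.020 ####wwwwwwwwwwwwwwwwwwwwwwwwwwwwwww
-0.015 #################wwwwwwwwwwwwwwwwww
-0.010 ####w############wwww###########www
-0.005 ####w###########.wwww###########www
+0.000 ####ww###########wwwww##########www
+0.005 ####w############wwwww##########www
+0.010 ####w############wwwww##########www
+0.015 #.##w############wwwww##########www
+0.020 #.##wwwwwwwwwwwwwwwwww###########ww
+0.025 ####wwwwwwwwwwwwwwwwwwwwwwwwwwwwwww
+0.030 ###.wwwwwwwwwwwwwwwwwwwwwwwwwwwwwww
```

The block lies centred in the pocket within about 3 mm and is aligned. The gripper is clear, so I hand in.

```bash
python3 -c "
from h import *
a,b=load('top1')['image'],load('t3')['image']; print(cv2.absdiff(a,b)[226:248,278:340].mean(), cv2.absdiff(a,b)[248:272,314:336].mean())
print(workorder.finish_job())"
```

```text
6.612658846529814 7.1856060606060606
the job is handed in; nothing more can be done
None
```

The V block is in the empty pocket, measured about 3 mm off centre and in line with its mate, with the gripper clear; the job is handed in at about 14 s, but no verdict came back, and the last look at the pot and loupe, a before/after pixel comparison, showed no large change.

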